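Check the butter pan with a surface thermometer

TASK

Set the small butter-warming pan on the hotplate, standing level and centred on its round disc, and let go of it. Then take the surface thermometer out of its wooden stand and hold it upright on the round mark in the middle of the pan's floor, its sprung tip pressed in lightly to about half its travel (never hard against its stop), with the display facing the same way as the hotplate's knob. Finish while still holding it there, and leave everything else where it stands.

Things in the scene. Friction and masses are not known exactly. Their poses are not given: they have to be found in the camera images.
- hotplate: Portable hotplate, fixed: white flat casing 150 (x) x 140 (y) mm, its top 32 mm above the worktop, with a dark steel disc 84 mm across in the middle standing 3 mm above it, a black knob on its front. Origin: centre of its underside, on the worktop; z up; the knob is on its -x face
- hotplate_disc (a point): centre of the top of the hotplate's dark disc, 35 mm above the worktop; axes as the hotplate's
- hotplate_knob (a point): outer end of the hotplate's black knob (21 mm across), 87 mm from the hotplate's middle along its -x, 19 mm above the worktop
- pan: Small steel butter-warming pan, loose, 0.2 kg, mass varies by a quarter either way: round cup 60 mm across outside at the rim (54 mm at its base), 54 mm inside, 38 mm high, floor 5 mm thick; thin handle, 13 mm wide with a black grip, 29 mm above the base, reaching 101 mm from the pan's axis along its -x. Origin: centre of its underside; z up. The cup can be gripped across its outside, square to the handle
- pan_mark (a point): centre of the round mark in the middle of the pan's floor (a dark ring 16 mm across), on the floor's surface, 5 mm above the pan's underside
- stand: Wooden stand, fixed: block 64x64 mm on a foot 84x84 mm, top 58 mm above the worktop, with an upright hole 15 mm wide through its block. Origin: centre of its underside; z up
- thermometer: Surface thermometer, loose, 0.11 kg, hangs upright by its collar in the stand's hole, tip 13 mm above the worktop. Origin: tip end when not pressed in; z up its axis. Above the tip: steel stem 12 mm across at 18-45 mm, collar 28 mm across at 45-50, white handle 24 (x) x 22 (y) mm at 50-114, best gripped across its y sides at 82. Dark display on its -x face at 96 mm
- thermometer_tip (a joint): how far the sprung tip (10 mm across) is pressed in: 0 free, 0.016 m hard against its stop; spring 250 N/m, so about 2 N at half travel
- garlic_1: bystander: garlic bulb, 60 mm across, 59 mm high, loose, stays where it is. Origin: centre of its underside
- lemon_1: bystander: lemon, 78x55x56 mm, loose, stays where it is. Origin: centre of its underside
- onion_1: bystander: red onion, 64x67x71 mm, loose, stays where it is. Origin: centre of its underside
- salt_shaker: bystander: glass salt shaker, 44 mm across, 90 mm high, loose, stays where it is. Origin: centre of its underside
- tumbler: bystander: clear glass tumbler, 80 mm across, 91 mm high, loose, stays where it is. Origin: centre of its underside
- pepper_mill: bystander: dark wooden pepper mill, 58 mm across, 170 mm high, loose, stays where it is. Origin: centre of its underside
Things that resemble listed ones, but are neither listed nor needed, are in the scene too. What is shaped like the thermometer but blue is not meant.

How it is judged (in metres and radians):
On the way, in this order (a step that is already met when the one before it is completed fails the run):
1. the pan stands level and centred on the hotplate's disc, let go (horizontal distance between pan and hotplate_disc below 0.012 m and z of pan in the frame of hotplate_disc between -0.004 and 0.004 m and angle between pan's own z axis and vertical below 0.1 rad and contact force between the fingers and pan below 0.1 N and linear speed of pan below 0.02 m/s), for 0.2 s.
2. the thermometer is lifted out of its stand (z of thermometer in the frame of stand above 0.065 m and contact force between the fingers and thermometer above 1 N), for 0.1 s.
At the end, for the whole second after the job is handed in: Pan level on the disc, middles within 12 mm, untouched by fingers; thermometer held still within 8 deg of upright, axis within 8 mm of the mark's middle, display turned like the knob within 20 deg, tip on the pan floor with 0.4-5 N, pressed in 3-13 of its 16 mm (all of step 1 and horizontal distance between thermometer and pan_mark below 0.008 m and angle between thermometer's own z axis and vertical below 0.14 rad and height (world z) of thermometer above 0.02 m and angle between the x axis of thermometer and the x axis of hotplate, either way round below 0.35 rad and x of hotplate_knob in the frame of thermometer below -0.04 m and value of joint thermometer_tip between 0.003 and 0.013 m and contact force between thermometer and pan between 0.4 and 5 N and contact force between the fingers and thermometer above 1 N and contact force between thermometer and stand below 0.1 N and linear speed of thermometer below 0.02 m/s); the arm keeps its last pose, push and grip.
It fails at once if the thermometer is pressed hard: its tip against its stop (value of joint thermometer_tip above 0.0155 m).
It fails at once if the thermometer pushes on the pan with more than 10 N (contact force between thermometer and pan above 10 N).
It fails at once if a bystander is moved more than 30 mm (distance of any of garlic_1, lemon_1, onion_1, salt_shaker, tumbler, pepper_mill from where it was at the start of the episode above 0.03 m).
It also fails if it takes over 72 s, if anything falls off the work surface, if the arm or the gripper's body presses on something with over 40 N, if the wrist force passes 120 N, or if a joint passes its speed limit or range.

ROBOT

A 6-joint arm with a two-finger parallel gripper is mounted at the origin on a cart in front of the work surface, level with it; the furniture and walls round the work are solid. World frame = base frame: x ahead of the robot, y to its left, z up, the work surface at z = 0. Lengths are in mm, angles in rad, forces in N, time in s.
With the tool pointing down it reaches from about 275 to 1000 mm from the base axis. Payload 8.4 kg.
Tool frame: the origin (TCP) lies at the very end of the fingers, on their centre line; the grasp point (between the pads) lies 19 mm behind it; z points along the fingers, y is the direction in which the jaws open and shut (so a half turn about z gives the same grasp; the last joint's range is limited). The gripper opens to 85 mm and grips with 20 to 120 N. Pads are 22 mm wide; open, the fingers measure 114 mm over their backs; the gripper's body (76 mm by 85 mm) begins 54 mm behind the grasp point. The pads swing forward as they close: fully open they stand 13 mm farther back than shut.
Start: joints at [1.282, 0.353, 1.633, -0, 1.155, -0.002], TCP at [176.801, 599.474, 200.781] pointing down, gripper open.
Joint ranges: [-2.63, 2.63], [-0.92, 2.1], [0.06, 2.66], [-1.3, 4.44], [0, 2.69], [-3.02, 3.02]. Speed limits (rad/s): [2.22, 2.22, 2.79, 3.14, 3.14, 3.14].

INTERFACE

Orientations are given as [roll, pitch, yaw] about the fixed x, y, z axes, in that order (R = Rz(yaw) Ry(pitch) Rx(roll)).
In Python, from rig import sense, grab_frame, get_calibration, sign_off, boxes_of, trace gives the robot as it stands.
- The arm moves only by the tool servo_tool, never from a script. Its argument "rows" is a list of rows, each a list of 3 entries, a list of its own where there are three numbers: the finger opening in mm, from 0 to 85.4, then the shift along the tool's x, y, z in mm, then the turn, a rotation vector about the tool's x, y, z in degrees. A call has 1 to 8 rows; each row shifts and turns the commanded pose from where the row before left it, along the tool's axes as they then stand; what a row does not reach is not made up. A row lasts 1/8 s, in which the tool goes at most 62.5 mm and 10.7 degrees, less where a joint would pass 70% of its speed; a pose out of reach is approached as far as the arm can. A call is refused whole if a number of a shift passes 62.5 or a number of a turn 10.7, either way. A call with a gripper value outside its range is refused whole. The fingers move at their own pace and stop on an object; "force" is the grip in N (left out, the last holds). Time passes only in rows, so rows that do not move let the fingers close. It gives the time, the measured TCP pose, the force and the opening at its end, in the units of the state.
- sense(): the state, without advancing time (a new reading comes with each control period).
- grab_frame(name): name is "scene" or "top" or "wrist"; returns the picture (480x640x3 uint8, blue, green, red); there is no depth.
- get_calibration(name): a dict with "intrinsics" (3x3 intrinsics, pixels), "world_to_cam" (4x4, takes a point from world to camera coordinates). Camera axes: x right, y down, z forward; pixel columns grow to the right and rows downward; lengths in mm; the calibration is good to about 2 mm. A picture is of the moment at which its call begins: read the wrist's pose just before it. get_calibration takes no time and is no camera call; for the wrist camera it gives the pose at the moment of the call.
- sign_off(): hands the job in, once; it reports no verdict.
Trained networks look in the newest picture that a camera, given by its name, has taken for a name from the list of things; names that differ only in an ending like _2 or _b are one class to them, and where a whole thing is asked for, a point or a joint stands for the part that bears it (a point fixed in the world has none). Each returns a list of dicts, best first, with "conf" (0 to 1); they miss things now and then, are a little off and sometimes report something else, mostly with a low value. They report only what shows in the picture. A call takes as long as a camera call. They do not tell look-alikes from the thing itself.
- boxes_of(camera, thing): "centre" ([x, y, z] in mm, in the coordinates of the camera as it stood for that picture, good to about 4 mm: the middle of the surface that is visible of it).
- trace(camera, thing): "mask" (480x640 bool, what is visible of it).
The state is a dict: "clock": time; "qpos": joint angles; "qvel": joint speeds; "joint_efforts": joint torques, N m; "eef_pos": TCP position; "tcp_rot": TCP orientation; "contact_force": force on the tool from outside, world axes, zero at the start; "wrist_torque": the same for the moment, N m; "opening": opening from 0.0 (shut) to 1.0 (fully open).
Only numpy, scipy, OpenCV 4.12 (cv2) and the standard library are available. Lean on these libraries where they do the work, as an engineer would, in place of code of your own. Each camera call takes 0.05 s, during which the arm holds its last target. There are 200 camera calls.

## Working session

There is one attempt and no reset: what is moved stays moved. The work goes in short steps, Python scripts to look and compute and a tool call to move; the robot and the scene stay as the last step left them, time stands still between calls to the robot, and variables do not carry over. Pictures are saved under pics/ and viewed, about 8 in all and at most 12, crops included, and the job is handed in when it is done.

Besides the shell and the picture viewer there is one more tool, called after "Request:" in YAML: its name, and indented under it one key for each argument. servo_tool: Moves the arm, as the interface text tells. Its arguments: {"type":"object","properties":{"rows":{"type":"array","items":{"type":"array"}},"force":{"type":"number"}},"required":["rows"]}

```bash
mkdir -p pics; ls; cat > h.py <<'E'
import numpy as np, cv2
from rig import *
def toworld(cam,p):
    T=np.linalg.inv(np.array(get_calibration(cam)["world_to_cam"])); return (T@np.r_[p,1])[:3]
def ray_z(cam,uv,z):
    c=get_calibration(cam);K=np.array(c["intrinsics"]);T=np.linalg.inv(np.array(c["world_to_cam"]))
    d=T[:3,:3]@np.linalg.inv(K)@np.r_[uv,1];o=T[:3,3];return o+d*(z-o[2])/d[2]
def proj(cam,p):
    c=get_calibration(cam);q=np.array(c["world_to_cam"])@np.r_[p,1];q=np.array(c["intrinsics"])@q[:3];return q[:2]/q[2]
E
python3 - <<'E'
from h import *
s=sense();print(s)
for cam in("top","scene"):
    im=grab_frame(cam);cv2.imwrite(f"pics/{cam}1.png",im)
    for t in["hotplate","pan","stand","thermometer","garlic_1","lemon_1","onion_1","salt_shaker","tumbler","pepper_mill"]:
        print(cam,t,[(round(d["conf"],2),toworld(cam,d["centre"]).round().tolist()) for d in boxes_of(cam,t)[:3]])
E
```

```text
pics
{'clock': 0.0, 'qpos': array([ 1.28160308e+00,  3.53660110e-01,  1.63413511e+00, -6.14630980e-06,
        1.15517975e+00, -2.42069371e-03]), 'qvel': array([ 1.07090823e-03,  7.28907156e-04,  9.10572506e-05,  6.63551108e-04,
       -7.82320503e-04,  5.65104478e-05]), 'joint_efforts': array([-1.34889856e-04, -6.05239034e+01, -3.42072237e+01,  4.60582476e-05,
        9.08572722e-03,  6.73068530e-05]), 'eef_pos': array([176.65447554, 598.98039867, 200.05381372]), 'tcp_rot': array([-3.14021033e+00,  2.27345965e-06,  2.85482259e+00]), 'contact_force': array([0.24854552, 0.2731863 , 0.51095995]), 'wrist_torque': array([-0.02582885,  0.00639538, -0.01056493]), 'opening': 1.0026792299858134}
top hotplate [(0.85, [450.0, -15.0, 32.0])]
top pan [(0.68, [465.0, -294.0, 17.0])]
top stand [(0.78, [484.0, 307.0, 49.0])]
top thermometer [(0.58, [499.0, 318.0, 115.0]), (0.48, [513.0, 427.0, 100.0])]
top garlic_1 [(0.95, [412.0, 157.0, 38.0]), (0.65, [466.0, -300.0, 20.0])]
top lemon_1 [(0.79, [414.0, -158.0, 45.0])]
top onion_1 []
top salt_shaker [(0.63, [500.0, 321.0, 117.0]), (0.59, [573.0, -146.0, 75.0]), (0.52, [412.0, 158.0, 39.0])]
top tumbler [(0.69, [525.0, -497.0, 50.0])]
top pepper_mill [(0.78, [611.0, -402.0, 106.0]), (0.35, [451.0, -16.0, 28.0]), (0.21, [534.0, 157.0, 51.0])]
scene hotplate [(0.6, [450.0, -36.0, 33.0])]
scene pan [(0.92, [466.0, -297.0, 25.0])]
scene stand [(0.94, [483.0, 302.0, 33.0]), (0.2, [444.0, -36.0, 32.0])]
scene thermometer [(0.54, [506.0, 422.0, 88.0]), (0.51, [492.0, 315.0, 103.0]), (0.44, [448.0, 420.0, 82.0])]
scene garlic_1 [(0.81, [407.0, 147.0, 38.0])]
scene lemon_1 [(0.78, [406.0, -177.0, 40.0]), (0.49, [465.0, -293.0, 25.0])]
scene onion_1 [(0.62, [479.0, 306.0, 29.0]), (0.57, [532.0, 142.0, 46.0])]
scene salt_shaker [(0.6, [572.0, -161.0, 50.0])]
scene tumbler [(0.85, [527.0, -486.0, 60.0]), (0.55, [460.0, -291.0, 26.0])]
scene pepper_mill [(0.89, [611.0, -434.0, 106.0])]
```

View pics/top1.png

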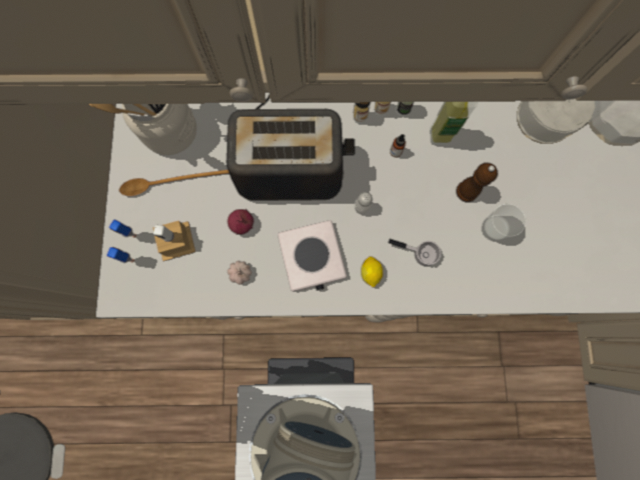

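View pics/scene1.png

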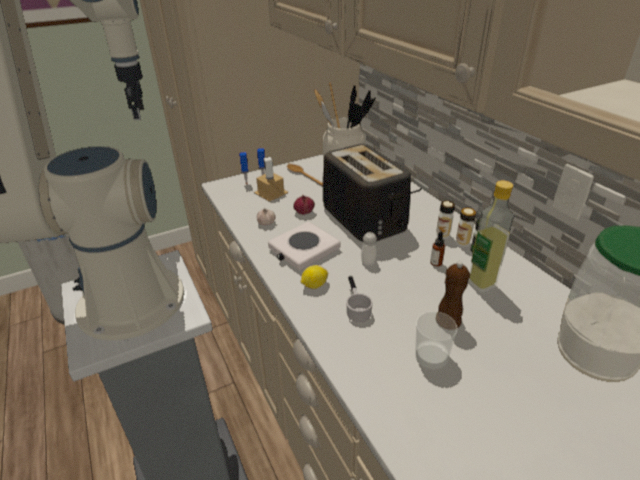

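The top view shows the hotplate disc at about (312,254) with its knob at (320,287), and the pan cup at (428,254) with its handle end at (390,242). The stand is at (173,240), holding the white thermometer at (163,232), and the two blue look-alikes are at (120,228) and (118,254). The scene view agrees.

```bash
cat >> h.py <<'E'
from scipy.spatial.transform import Rotation as Ro
def plan(x,y,z,yaw,op=85,via=None,n=None,vmax=60):
    """rows from present pose to tool-down pose at yaw (deg, world)"""
    s=sense();p=np.array(s["eef_pos"]);R=Ro.from_euler("xyz",s["tcp_rot"])
    pts=[p]+[np.array(v,float) for v in (via or [])]+[np.array([x,y,z],float)]
    way=[p]
    for a,b in zip(pts,pts[1:]):
        k=max(1,int(np.ceil(np.linalg.norm(b-a)/vmax)))
        way+= [a+(b-a)*i/k for i in range(1,k+1)]
    Rt=Ro.from_euler("xyz",[np.pi,0,np.radians(yaw)]); rv=(R.inv()*Rt).as_rotvec()
    k=max(int(np.ceil(np.degrees(np.linalg.norm(rv))/9)),len(way)-1,n or 0)
    while len(way)<k+1: way.append(way[-1])
    Rc=R;out=[]
    for i in range(1,k+1):
        d=Rc.inv().apply(way[i]-way[i-1]); Rn=R*Ro.from_rotvec(rv*i/k)
        t=np.degrees((Rc.inv()*Rn).as_rotvec());Rc=Rn
        out.append("[%g,[%s],[%s]]"%(op,",".join("%.1f"%v for v in d),",".join("%.2f"%v for v in t)))
    for j in range(0,len(out),8): print("["+",".join(out[j:j+8])+"]")
E
python3 - <<'E'
from h import *
disc=ray_z("top",(312,254),35);knob=ray_z("top",(320.5,288),19)
pan=ray_z("top",(428,254),38);hend=ray_z("top",(390,242),29)
ths=ray_z("top",(163,231),127)
print(disc,knob,pan,hend,ths)
d=knob-disc;print(np.hypot(*d[:2]),np.degrees(np.arctan2(d[1],d[0])))
d=hend-pan;print(np.hypot(*d[:2]),np.degrees(np.arctan2(d[1],d[0])))
print(np.degrees(sense()["tcp_rot"]),get_calibration("wrist"))
a=np.degrees(np.arctan2(d[1],d[0]))
print(a)
plan(430,-280,260,a-0 if a<90 else a,via=[(330,400,260),(400,0,260)])
E
```

```text
[456.19815498 -17.31633643  35.        ] [375.08463425 -37.33473441  19.        ] [ 453.42526125 -298.7203067    38.        ] [ 485.68714013 -209.21516387   29.        ] [494.93411922 315.35048375 127.        ]
83.54722917428941 -166.1367263773045
95.14199609863205 70.17844348453872
[ 1.79999875e+02 -1.64592890e-04  1.63564752e+02] {'intrinsics': array([[343.61981028,   0.        , 319.22118443],
       [  0.        , 343.61981028, 241.03736397],
       [  0.        ,   0.        ,   1.        ]]), 'world_to_cam': array([[ 2.82525244e-01,  9.59259828e-01, -2.61919807e-04,
        -6.25187421e+02],
       [ 9.07890601e-01, -2.67307590e-01,  3.22926167e-01,
        -4.23492003e+01],
       [ 3.09700086e-01, -9.14725888e-02, -9.46424124e-01,
         3.82164213e+02],
       [ 0.00000000e+00,  0.00000000e+00,  0.00000000e+00,
         1.00000000e+00]])}
70.17844348453872
[[85,[-40.7,-29.6,-11.8],[-0.00,-0.00,5.49]],[85,[-43.3,-25.6,-11.8],[-0.00,-0.00,5.49]],[85,[-45.6,-21.3,-11.8],[-0.00,-0.00,5.49]],[85,[-47.4,-16.8,-11.8],[-0.00,-0.00,5.49]],[85,[-48.8,-12.2,-11.8],[-0.00,-0.00,5.49]],[85,[-46.8,-34.2,-0.0],[-0.00,-0.00,5.49]],[85,[-49.9,-29.6,-0.0],[-0.00,-0.00,5.49]],[85,[-52.5,-24.7,-0.0],[-0.00,-0.00,5.49]]]
[[85,[-54.6,-19.5,-0.0],[-0.00,-0.00,5.49]],[85,[-56.2,-14.2,-0.0],[-0.00,-0.00,5.49]],[85,[-57.3,-8.8,-0.0],[-0.00,-0.00,5.49]],[85,[-57.9,-3.3,-0.0],[-0.00,-0.00,5.49]],[85,[-56.3,-1.5,-0.0],[-0.00,-0.00,5.49]],[85,[-56.2,3.9,-0.0],[-0.00,-0.00,5.49]],[85,[-55.6,9.3,-0.0],[-0.00,-0.00,5.49]],[85,[-54.4,14.5,-0.0],[-0.00,-0.00,5.49]]]
[[85,[-52.8,19.7,-0.0],[-0.00,-0.00,5.49]]]
```

Request:
servo_tool:
  rows:
    - [85,[-40.7,-29.6,-11.8],[0,0,5.49]]
    - [85,[-43.3,-25.6,-11.8],[0,0,5.49]]
    - [85,[-45.6,-21.3,-11.8],[0,0,5.49]]
    - [85,[-47.4,-16.8,-11.8],[0,0,5.49]]
    - [85,[-48.8,-12.2,-11.8],[0,0,5.49]]
    - [85,[-46.8,-34.2,0],[0,0,5.49]]
    - [85,[-49.9,-29.6,0],[0,0,5.49]]
    - [85,[-52.5,-24.7,0],[0,0,5.49]]

```text
clock: 2.1
eef_pos: [360.3, 227.0, 260.0]
tcp_rot: [3.141, 0.0, 2.086]
contact_force: [0.7, -0.2, -0.2]
opening: 0.997
```

Request:
servo_tool:
  rows:
    - [85,[-54.6,-19.5,0],[0,0,5.49]]
    - [85,[-56.2,-14.2,0],[0,0,5.49]]
    - [85,[-57.3,-8.8,0],[0,0,5.49]]
    - [85,[-57.9,-3.3,0],[0,0,5.49]]
    - [85,[-56.3,-1.5,0],[0,0,5.49]]
    - [85,[-56.2,3.9,0],[0,0,5.49]]
    - [85,[-55.6,9.3,0],[0,0,5.49]]
    - [85,[-54.4,14.5,0],[0,0,5.49]]

```text
clock: 3.1
eef_pos: [424.4, -225.9, 260.1]
tcp_rot: [3.141, 0.0, 1.318]
contact_force: [0.6, 0.4, -0.0]
opening: 0.995
```

Request:
servo_tool:
  rows:
    - [85,[-52.8,19.7,0],[0,0,5.49]]
    - [85,[0,0,0],[0,0,0]]
    - [85,[0,0,0],[0,0,0]]

```text
clock: 3.48
eef_pos: [430.2, -279.5, 259.5]
tcp_rot: [-3.141, -0.001, 1.226]
contact_force: [0.1, 0.2, -0.3]
opening: 0.991
```

```bash
cat > see.py <<'E'
from h import *
import sys
n=sys.argv[1];print(sense()["eef_pos"],np.degrees(sense()["tcp_rot"]))
im=grab_frame("wrist");cv2.imwrite(f"pics/{n}.png",im)
for t in sys.argv[2:]:
    for d in boxes_of("wrist",t)[:2]: print(t,round(d["conf"],2),toworld("wrist",d["centre"]).round(1))
E
python3 see.py w1 pan
```

```text
[ 430.16537747 -279.47908128  259.51607654] [-1.79952440e+02 -3.38608353e-02  7.02247385e+01]
pan 0.84 [ 469.9 -300.5   18.5]
```

View pics/w1.png

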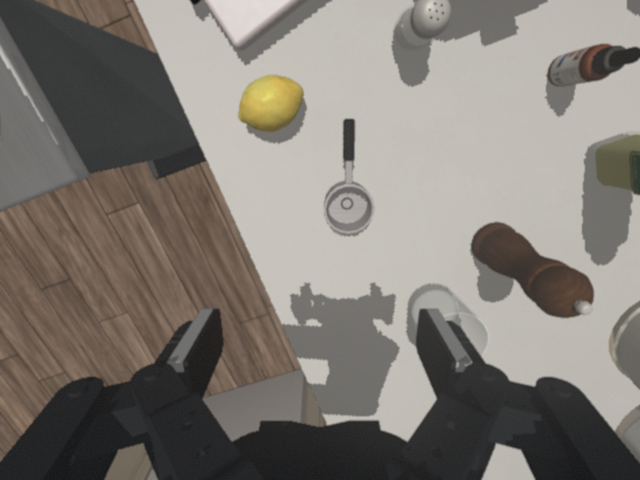

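The wrist view shows the pan rim centred near (349,207) with the mark at (347,203). The handle runs straight up to (349,121), and nothing is close to it.

```bash
python3 - <<'E'
from h import *
m=trace("wrist","pan")[0]["mask"].astype(np.uint8)
print("mark",ray_z("wrist",(347,203.5),5),"rim",ray_z("wrist",(349,207),36))
h=ray_z("wrist",(349,121),29);m5=ray_z("wrist",(347,203.5),5);d=h-m5;a=np.degrees(np.arctan2(d[1],d[0]));print(np.hypot(*d[:2]),a)
c=ray_z("wrist",(347,203.5),5)
plan(c[0],c[1],110,a,n=4); print(proj("wrist",[*c[:2],5]))
E
```

```text
mark [ 459.13831222 -302.39149247    5.        ] rim [ 460.00487204 -299.80306089   36.        ]
99.00128342238132 71.61730601577253
[[85,[-4.2,11.7,50.0],[-0.00,-0.00,-0.32]],[85,[-4.3,11.6,50.0],[-0.00,-0.00,-0.32]],[85,[-4.4,11.6,50.0],[-0.00,-0.00,-0.32]],[85,[0.0,0.0,0.0],[-0.00,-0.00,-0.32]]]
[347.  203.5]
```

Request:
servo_tool:
  rows:
    - [85,[-4,11.6,50],[0,0,-0.3]]
    - [85,[-4,11.6,50],[0,0,-0.3]]
    - [85,[-4,11.6,50],[0,0,-0.3]]
    - [85,[0,0,0],[0,0,-0.3]]
    - [85,[0,0,0],[0,0,0]]

```text
clock: 4.25
eef_pos: [460.0, -302.4, 111.3]
tcp_rot: [3.141, 0.0, 1.248]
contact_force: [-0.6, -0.7, 0.3]
opening: 0.996
```

```bash
python3 see.py w2 pan
```

```text
[ 459.95740461 -302.41932757  111.32122844] [1.79939489e+02 1.46263565e-02 7.14983970e+01]
pan 0.96 [ 471.2 -296.3   25.1]
```

View pics/w2.png

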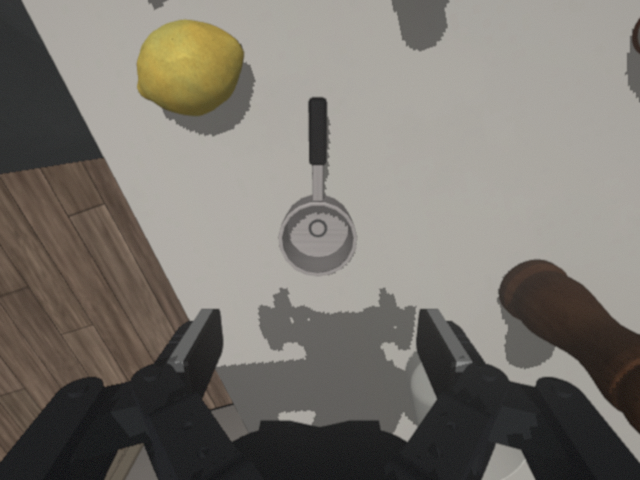

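The pan is well aligned between the fingers: mark at (318,228), rim centre near (318,236), handle pointing straight up in the picture.

```bash
python3 - <<'E'
from h import *
print(ray_z("wrist",(318,228),5),ray_z("wrist",(317.5,236.5),38))
h=ray_z("wrist",(318,97.5),31);m5=ray_z("wrist",(318,228),5);d=h-m5;print(np.hypot(*d[:2]),np.degrees(np.arctan2(d[1],d[0])))
c=(ray_z("wrist",(318,228),5)+ray_z("wrist",(317.5,236.5),38))/2
plan(c[0],c[1],10,71.5,n=2)
E
```

```text
[ 459.170777   -303.68861358    5.        ] [ 459.84716782 -300.55104081   38.        ]
101.47447817513145 71.41280615846462
[[85,[0.3,-0.7,51.1],[0.09,0.02,-0.02]],[85,[0.3,-0.7,51.1],[0.09,0.02,-0.02]]]
```

Request:
servo_tool:
  rows:
    - [85,[0.3,-0.7,50],[0,0,0]]
    - [85,[0.3,-0.7,50],[0,0,0]]
    - [85,[0,0,9],[0,0,0]]
    - [55,[0,0,0],[0,0,0]]
    - [50,[0,0,0],[0,0,0]]
    - [50,[0,0,0],[0,0,0]]
    - [50,[0,0,0],[0,0,0]]
    - [50,[0,0,0],[0,0,0]]
  force: 40

```text
clock: 5.35
eef_pos: [460.0, -303.0, 4.5]
tcp_rot: [3.137, 0.001, 1.247]
contact_force: [-2.9, 1.4, 17.6]
opening: 0.588
```

Request:
servo_tool:
  rows:
    - [50,[0,0,0],[0,0,0]]
    - [50,[0,0,-20],[0,0,0]]
    - [50,[0,0,-40],[0,0,0]]
    - [50,[0,0,-50],[0,0,0]]
    - [50,[0,0,0],[0,0,0]]
    - [50,[0,0,0],[0,0,0]]

```text
clock: 6.1
eef_pos: [458.6, -302.0, 112.0]
tcp_rot: [3.139, 0.001, 1.247]
contact_force: [-0.6, 0.0, 0.1]
opening: 0.587
```

```bash
python3 - <<'E'
from h import *
s=sense();print(s["eef_pos"],s["opening"],s["contact_force"],np.degrees(s["tcp_rot"]))
im=grab_frame("wrist");cv2.imwrite("pics/w3.png",im)
im=grab_frame("top");m=trace("top","hotplate")[0]["mask"]
g=im.max(2)
d=(cv2.erode(cv2.morphologyEx(m.astype(np.uint8),cv2.MORPH_CLOSE,np.ones((25,25))),np.ones((5,5)))>0)&(g<110)
n,l,st,c=cv2.connectedComponentsWithStats(d.astype(np.uint8));i=1+st[1:,4].argmax();print(st[i],c[i],ray_z("top",c[i],35))
print([toworld("top",b["centre"]) for b in boxes_of("top","hotplate_disc")], cv2.minAreaRect(np.argwhere(m)[:,::-1].astype(np.float32)))
E
```

```text
[ 458.60320208 -301.97482407  112.01753312] 0.5874887903062533 [-0.59126836  0.0207522   0.07220288] [1.79874074e+02 3.40294621e-02 7.14359699e+01]
[295 238  34  34 895] [311.30726257 254.24022346] [455.61905739 -15.63009248  35.        ]
[array([449.74740517, -17.73725627,  30.77624735])] ((312.4371643066406, 257.3424987792969), (67.01802062988281, 58.5618896484375), 75.3791275024414)
```

View pics/w3.png

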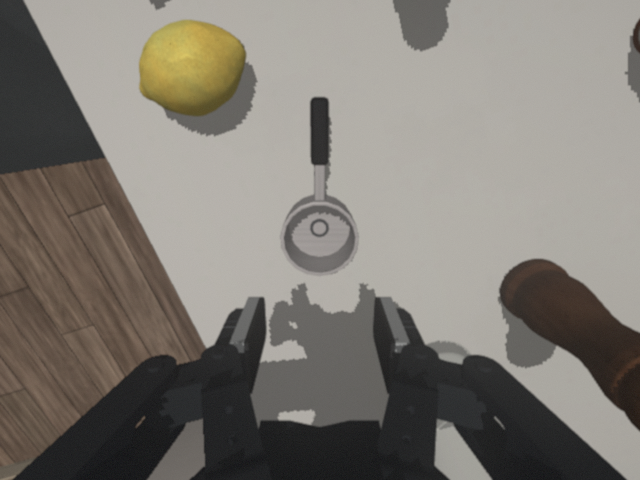

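The fingers closed to 50 mm but the pan stayed on the worktop, so the grip missed. I'll check the geometry before trying again.

```bash
python3 - <<'E'
from h import *
s=sense();p=np.array(s["eef_pos"]);R=Ro.from_euler("xyz",s["tcp_rot"])
for o in([0,25,0],[0,-25,0],[0,25,-8],[0,25,-19],[0,-25,-19],[0,0,0],[0,0,107]): print(o,proj("wrist",p+R.apply(o)).round(1))
c=get_calibration("wrist");T=np.linalg.inv(np.array(c["world_to_cam"]));print("cam in tool",R.inv().apply(T[:3,3]-p))
for uv,z in(((319.5,228),5),((319.5,236),38)): print(ray_z("wrist",uv,z))
E
```

```text
[0, 25, 0] [364.4 281.6]
[0, -25, 0] [275.  281.5]
[0, 25, -8] [366.2 288.1]
[0, 25, -19] [369.  297.9]
[0, -25, -19] [270.4 297.8]
[0, 0, 0] [319.7 281.6]
[0, 0, 107] [319.6 227. ]
cam in tool [  83.62407918   -0.19022825 -174.43322235]
[ 457.26499206 -301.40819542    5.        ]
[ 458.45781891 -298.0076723    38.        ]
```

The picture explains it. The fingertips show at (265,298) and (374,298), which puts them about 30 mm behind the nominal TCP at this opening. The 17.6 N upward force was therefore the tips pressing on the rim. I'll go lower in small steps and watch the force.

Request:
servo_tool:
  rows:
    - [85,[0,0,0],[0,0,0]]
    - [85,[0,0,0],[0,0,0]]
    - [85,[0,0,0],[0,0,0]]
    - [85,[0.5,-0.5,50],[0,0,0]]
    - [85,[0,0,50],[0,0,0]]
    - [85,[0,0,10],[0,0,0]]
    - [85,[0,0,4],[0,0,0]]
    - [85,[0,0,0],[0,0,0]]

```text
clock: 7.3
eef_pos: [458.9, -301.7, -1.9]
tcp_rot: [3.14, 0.001, 1.247]
contact_force: [-0.6, 1.0, 0.3]
opening: 0.995
```

Request:
servo_tool:
  rows:
    - [85,[0,0,4],[0,0,0]]
    - [85,[0,0,4],[0,0,0]]
    - [85,[0,0,0],[0,0,0]]

```text
clock: 7.68
eef_pos: [457.8, -301.0, -11.2]
tcp_rot: [-3.142, -0.0, 1.247]
contact_force: [-0.6, 0.3, 0.9]
opening: 0.995
```

Request:
servo_tool:
  rows:
    - [72,[0,0,0],[0,0,0]]
    - [66,[0,0,0],[0,0,0]]
    - [66,[0,0,0],[0,0,0]]

```text
clock: 8.05
eef_pos: [457.9, -301.1, -11.2]
tcp_rot: [3.142, 0.0, 1.247]
contact_force: [-0.0, 0.6, 0.7]
opening: 0.773
```

```bash
python3 - <<'E'
from h import *
im=grab_frame("wrist");cv2.imwrite("pics/w4.png",im)
E
```

```text
(no output)
```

View pics/w4.png

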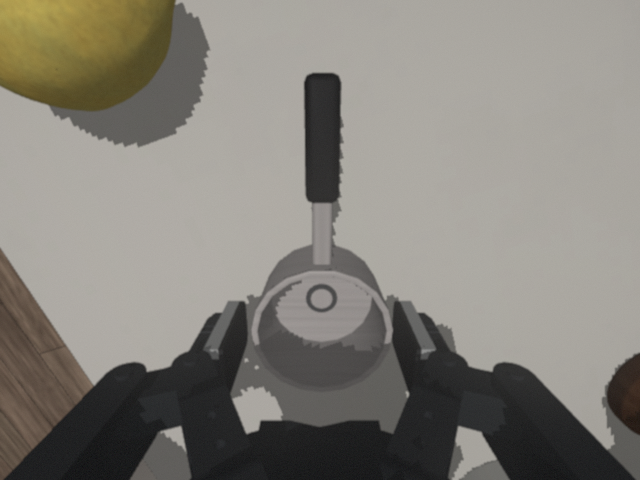

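The fingers straddle the cup at 66 mm: rim centre about (321,330), mark (321,298), tips near rim height at v≈302. There's still room to go lower.

Request:
servo_tool:
  rows:
    - [66,[0,0,4],[0,0,0]]
    - [66,[0,0,3],[0,0,0]]
    - [66,[0,0,0],[0,0,0]]

```text
clock: 8.48
eef_pos: [457.6, -300.9, -18.6]
tcp_rot: [-3.141, -0.0, 1.247]
contact_force: [-0.1, 0.6, -0.2]
opening: 0.776
```

Request:
servo_tool:
  rows:
    - [66,[0,0,3],[0,0,0]]
    - [66,[0,0,0],[0,0,0]]

```text
clock: 8.72
eef_pos: [457.8, -301.0, -21.4]
tcp_rot: [-3.141, -0.0, 1.247]
contact_force: [-0.6, 0.5, 0.2]
opening: 0.773
```

Request:
servo_tool:
  rows:
    - [50,[0,0,0],[0,0,0]]
    - [50,[0,0,0],[0,0,0]]
    - [50,[0,0,0],[0,0,0]]

```text
clock: 9.1
eef_pos: [458.0, -301.1, -20.8]
tcp_rot: [3.141, 0.0, 1.247]
contact_force: [-0.2, 0.9, 5.6]
opening: 0.694
```

Gripped: the opening stopped at 59 mm. Next I lift and work out the carry.

Request:
servo_tool:
  rows:
    - [50,[0,0,-20],[0,0,0]]
    - [50,[0,0,-50],[0,0,0]]
    - [50,[0,0,-50],[0,0,0]]
    - [50,[0,0,0],[0,0,0]]
    - [50,[0,0,0],[0,0,0]]
  force: 50

```text
clock: 9.72
eef_pos: [457.3, -300.7, 98.2]
tcp_rot: [-3.141, -0.0, 1.247]
contact_force: [0.4, 0.5, -2.7]
opening: 0.689
```

```bash
python3 - <<'E'
from h import *
s=sense();p=np.array(s["eef_pos"]);print(p,s["contact_force"],s["opening"])
im=grab_frame("wrist");cv2.imwrite("pics/w5.png",im)
dz=p[2]+20.8
# mark: detect small dark ring near (321,298)
g=cv2.cvtColor(im,cv2.COLOR_BGR2GRAY)
ci=cv2.HoughCircles(cv2.GaussianBlur(g,(3,3),0)[255:345,255:390],cv2.HOUGH_GRADIENT,1,30,param1=80,param2=12,minRadius=8,maxRadius=20)
print(ci)
if ci is not None:
    u=ci[0,0,:2]+[255,255];print(u,ray_z("wrist",u,5+dz))
plan(455.5,-16.3,130,71.5,op=50,via=[(430,-250,130),(430,-100,130)],vmax=50)
E
```

```text
[ 457.33652544 -300.73023461   98.17588328] [ 0.38747121  0.54435476 -2.74567485] 0.688664378820647
[[[64.5 51.5 15.8]
  [34.5 50.5 19.4]]]
[319.5 306.5] [ 456.63781967 -301.05514282  123.97588328]
[[50,[19.6,-20.8,-16.2],[-0.02,-0.00,-0.01]],[50,[19.6,-20.8,-16.2],[-0.02,-0.00,-0.01]],[50,[47.4,-15.9,0.0],[-0.02,-0.00,-0.01]],[50,[47.4,-15.9,0.0],[-0.02,-0.00,-0.01]],[50,[47.4,-15.9,0.0],[-0.02,-0.00,-0.01]],[50,[43.7,-1.2,0.0],[-0.02,-0.00,-0.01]],[50,[43.7,-1.2,0.0],[-0.02,-0.00,-0.01]]]
```

Request:
servo_tool:
  rows:
    - [50,[19.6,-20.8,-16.2],[0,0,0]]
    - [50,[19.6,-20.8,-16.2],[0,0,0]]
    - [50,[47.4,-15.9,0],[0,0,0]]
    - [50,[47.4,-15.9,0],[0,0,0]]
    - [50,[47.4,-15.9,0],[0,0,0]]
    - [50,[43.7,0,0],[0,0,0]]
    - [50,[43.7,0,0],[0,0,0]]
    - [50,[0,0,0],[0,0,0]]

```text
clock: 10.78
eef_pos: [458.4, -15.5, 129.7]
tcp_rot: [-3.139, 0.0, 1.25]
contact_force: [0.3, -1.4, -1.6]
opening: 0.689
```

```bash
python3 - <<'E'
from h import *
plan(458,-17,50,71.5,op=50,n=2)
E
```

```text
[[50,[-0.8,0.1,39.8],[-0.07,0.01,0.06]],[50,[-0.8,0.1,39.8],[-0.07,0.01,0.06]]]
```

Request:
servo_tool:
  rows:
    - [50,[-0.8,0,40],[0,0,0]]
    - [50,[-0.8,0,40],[0,0,0]]
    - [50,[0,0,12],[0,0,0]]
    - [50,[0,0,0],[0,0,0]]
    - [50,[0,0,0],[0,0,0]]

```text
clock: 11.4
eef_pos: [459.1, -19.6, 40.1]
tcp_rot: [3.14, -0.0, 1.247]
contact_force: [0.2, 0.2, -1.5]
opening: 0.686
```

```bash
python3 see.py w6 pan hotplate
```

```text
[459.12407383 -19.63287413  40.11700128] [ 1.79924616e+02 -1.79030617e-02  7.14222660e+01]
pan 0.66 [465.5 -16.2  87.3]
hotplate 0.85 [477.1  11.6  35.3]
```

View pics/w6.png

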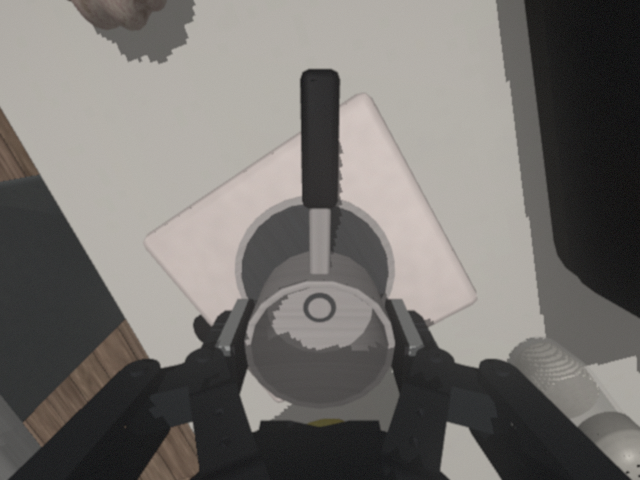

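The held pan is above the disc. The visible disc edge passes about (236,267), (315,195) and (395,267), and the casing corners are at (145,243), (365,95) and (475,297). The knob shows at (205,328).

```bash
python3 - <<'E'
from h import *
P=np.array([ray_z("wrist",u,34)[:2] for u in((236,267),(250,227),(275,205),(315,195),(355,205),(382,230),(395,267))])
from scipy.optimize import least_squares
f=least_squares(lambda c:np.hypot(*(P-c).T)-42,[457,-17]);print(f.x,f.fun.round(1))
C=[ray_z("wrist",u,32)[:2] for u in((145,243),(365,95),(475,297))]
print(C,np.linalg.norm(C[1]-C[0]),np.linalg.norm(C[2]-C[1]),"mid",(C[0]+C[2])/2)
for a,b in((C[1],C[0]),(C[2],C[1])): d=b-a;print(np.degrees(np.arctan2(d[1],d[0])))
print("mark",ray_z("wrist",(319,307),5+60.9))
k=ray_z("wrist",(205,328),19);print("knob",k)
plan(*f.x,37,71.5,op=50,n=2)
E
```

```text
[458.90335325 -12.72980013] [ 3.3  0.9 -0.1 -0.6 -0.2  0.7  3.4]
[array([372.41303217,  30.75401866]), array([511.06997793,  65.29029343]), array([542.41270503, -62.27682893])] 142.8933269351457 131.36109487736775 mid [457.4128686  -15.76140514]
-166.0135332395958
103.8039124216591
mark [458.36693854 -20.69163838  65.9       ]
knob [373.75840078 -36.98356827  19.        ]
[[50,[6.3,-2.4,3.2],[0.06,-0.02,-0.03]],[50,[0.0,0.0,0.0],[0.06,-0.02,-0.03]]]
```

Request:
servo_tool:
  rows:
    - [50,[4.3,-2,12],[0,0,0]]
    - [50,[0,0,10],[0,0,0]]
    - [50,[0,0,2],[0,0,0]]
    - [50,[0,0,0],[0,0,0]]

```text
clock: 12.05
eef_pos: [457.5, -14.6, 14.8]
tcp_rot: [-3.141, 0.0, 1.247]
contact_force: [0.8, 1.2, -1.8]
opening: 0.689
```

Request:
servo_tool:
  rows:
    - [50,[0,0,1],[0,0,0]]
    - [50,[0,0,1],[0,0,0]]
    - [50,[0,0,0],[0,0,0]]

```text
clock: 12.42
eef_pos: [458.0, -14.7, 14.2]
tcp_rot: [3.141, -0.0, 1.247]
contact_force: [-4.0, 0.8, 17.9]
opening: 0.689
```

Request:
servo_tool:
  rows:
    - [50,[0,0,-1],[0,0,0]]
    - [66,[0,0,0],[0,0,0]]
    - [75,[0,0,0],[0,0,0]]
    - [85,[0,0,0],[0,0,0]]
    - [85,[0,0,0],[0,0,0]]
    - [85,[0,0,-30],[0,0,0]]
    - [85,[0,0,-60],[0,0,0]]
    - [85,[0,0,-60],[0,0,0]]

```text
clock: 13.42
eef_pos: [457.2, -14.6, 165.6]
tcp_rot: [-3.141, 0.0, 1.247]
contact_force: [2.2, 0.4, -0.2]
opening: 0.995
```

Request:
servo_tool:
  rows:
    - [85,[0,0,-60],[0,0,0]]
    - [85,[0,0,0],[0,0,0]]

```text
clock: 13.68
eef_pos: [460.8, -14.7, 228.9]
tcp_rot: [3.133, -0.003, 1.247]
contact_force: [0.3, 0.5, 0.1]
opening: 0.997
```

```bash
python3 see.py w7 pan hotplate
```

```text
[460.7875334  -14.74384106 228.88093142] [ 1.79510947e+02 -1.45914913e-01  7.14371330e+01]
pan 0.55 [466.6  -7.2  48.7]
hotplate 0.94 [448.8  -7.1  30. ]
```

View pics/w7.png

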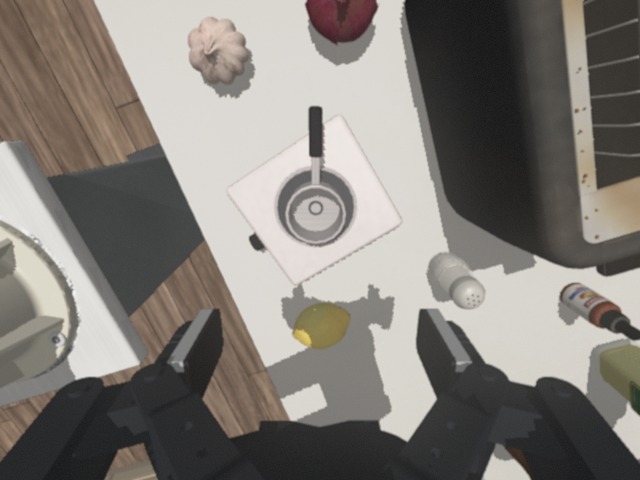

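The pan stands on the disc, released and free of the fingers: mark (315.5,208), disc centre about (315,206), knob (256,242). Next I check the centring in numbers, then look at the stand.

```bash
python3 - <<'E'
from h import *
print("mark",ray_z("wrist",(315.5,208),40),"disc",[ray_z("wrist",u,35)[:2].round(1) for u in((275,206),(355,206),(315,167))])
C=[ray_z("wrist",u,32)[:2] for u in((227,190),(342,116),(402,221),(295,284))]
print("hot mid",np.mean(C,0),[np.linalg.norm(C[i]-C[i-1]).round() for i in range(4)])
plan(400,240,280,71.5,op=85,via=[(420,0,280)])
E
```

```text
mark [452.20218842 -14.74430392  40.        ] disc [array([4.111e+02, 1.000e-01]), array([492.8, -27.3]), array([465.3,  25.6])]
hot mid [452.83342695 -14.91036391] [np.float64(132.0), np.float64(143.0), np.float64(129.0), np.float64(142.0)]
[[85,[1.0,-19.9,-28.3],[-0.01,0.00,-0.01]],[85,[1.0,-19.9,-28.3],[-0.01,0.00,-0.01]],[85,[44.2,-19.1,0.0],[-0.01,0.00,-0.01]],[85,[44.2,-19.1,0.0],[-0.01,0.00,-0.01]],[85,[44.2,-19.0,0.0],[-0.01,0.00,-0.01]],[85,[44.2,-19.0,0.0],[-0.01,0.00,-0.01]],[85,[44.2,-19.0,0.0],[-0.01,0.00,-0.01]]]
```

Mark, disc and casing middle agree to about 1 mm, so the pan is centred. On to the stand.

Request:
servo_tool:
  rows:
    - [85,[1,-20,-28],[0,0,0]]
    - [85,[1,-20,-28],[0,0,0]]
    - [85,[44,-19,0],[0,0,0]]
    - [85,[44,-19,0],[0,0,0]]
    - [85,[44,-19,0],[0,0,0]]
    - [85,[44,-19,0],[0,0,0]]
    - [85,[44,-19,0],[0,0,0]]
    - [85,[0,0,0],[0,0,0]]

```text
clock: 14.82
eef_pos: [399.2, 240.9, 278.0]
tcp_rot: [-3.139, 0.002, 1.25]
contact_force: [0.4, 0.4, 0.5]
opening: 0.996
```

```bash
python3 see.py w8 thermometer stand; python3 - <<'E'
from h import *
s=grab_frame("scene");t=grab_frame("top");w=cv2.imread("pics/w8.png")
r=lambda im,x,y,d,S:cv2.resize(im[max(y-d,0):y+d,max(x-d,0):x+d],(S,S),interpolation=cv2.INTER_CUBIC)
th=toworld("top",boxes_of("top","thermometer")[0]["centre"]);print(th)
u=proj("wrist",[495,315,90]).astype(int);print(u)
a=np.hstack([r(s,269,178,32,300),r(t,170,238,32,300)])
cv2.imwrite("pics/c1.png",np.vstack([a,cv2.resize(w,(600,300))] if not(80<u[0]<560 and 80<u[1]<400) else [a,np.hstack([r(w,*u,80,300),cv2.resize(w,(300,300))])]))
E
```

```text
[399.21892832 240.85778519 277.98837146] [-1.79835353e+02  1.38573707e-01  7.16424528e+01]
thermometer 0.83 [450.5 417.   70.9]
thermometer 0.7 [492.2 318.5 133.3]
[532.99698134 156.02222108  50.52446499]
[385 101]
```

View pics/c1.png

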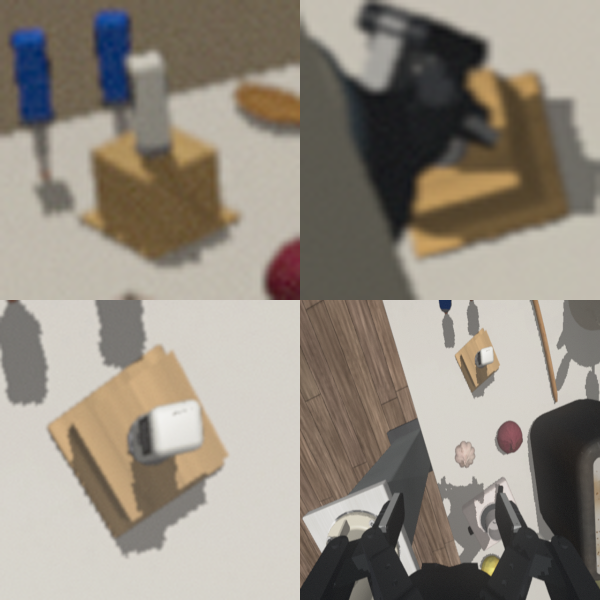

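The crops show the white thermometer in its stand (wrist pixel about (398,90)). A dark face points left in the wrist picture, roughly world −x, and the handle yaw is about −7°. I'll go above it with the camera on the −x side to confirm.

```bash
python3 - <<'E'
from h import *
c=ray_z("wrist",(397.8,90.3),127);print(c, np.linalg.inv(get_calibration("scene")["world_to_cam"])[:3,3])
plan(c[0],c[1],200,173,op=85,via=[(c[0]-40,c[1]-20,270)])
E
```

```text
[500.62702235 320.99881634 127.        ] [  33.82676087 -954.05277915  762.58460953]
[[85,[39.6,18.4,4.8],[-0.00,0.00,-8.47]],[85,[36.5,24.0,4.8],[-0.00,0.00,-8.47]],[85,[10.6,19.7,35.0],[-0.00,0.00,-8.47]],[85,[7.6,21.1,35.0],[-0.00,0.00,-8.47]],[85,[0.0,0.0,0.0],[-0.00,0.00,-8.47]],[85,[0.0,0.0,0.0],[-0.00,0.00,-8.47]],[85,[0.0,0.0,0.0],[-0.00,0.00,-8.47]],[85,[0.0,0.0,0.0],[-0.00,0.00,-8.47]]]
[[85,[0.0,0.0,0.0],[-0.00,0.00,-8.47]],[85,[0.0,0.0,0.0],[-0.00,0.00,-8.47]],[85,[0.0,0.0,0.0],[-0.00,0.00,-8.47]],[85,[0.0,0.0,0.0],[-0.00,0.00,-8.47]]]
```

Request:
servo_tool:
  rows:
    - [85,[39.6,18.4,4.8],[0,0,-8.5]]
    - [85,[36.5,24,4.8],[0,0,-8.5]]
    - [85,[10.6,19.7,35],[0,0,-8.5]]
    - [85,[7.6,21.1,35],[0,0,-8.5]]
    - [85,[0,0,0],[0,0,-8.5]]
    - [85,[0,0,0],[0,0,-8.5]]
    - [85,[0,0,0],[0,0,-8.5]]
    - [85,[0,0,0],[0,0,-8.5]]

```text
clock: 16.12
eef_pos: [500.9, 321.2, 200.5]
tcp_rot: [-3.141, 0.0, 2.437]
contact_force: [0.1, 0.2, 0.2]
opening: 0.992
```

Request:
servo_tool:
  rows:
    - [85,[0,0,0],[0,0,-8.5]]
    - [85,[0,0,0],[0,0,-8.5]]
    - [85,[0,0,0],[0,0,-8.5]]
    - [85,[0,0,0],[0,0,-8.5]]
    - [40,[0,0,0],[0,0,0]]
    - [40,[0,0,0],[0,0,0]]

```text
clock: 16.88
eef_pos: [500.8, 321.8, 200.6]
tcp_rot: [-3.142, 0.0, 3.023]
contact_force: [0.2, -0.2, 0.3]
opening: 0.604
```

```bash
python3 see.py w9 thermometer stand
```

```text
[500.7647077  321.80927109 200.61891494] [-1.79999993e+02  3.10299859e-03  1.73207621e+02]
thermometer 0.87 [512.1 425.1 106.1]
thermometer 0.78 [488.5 322.4 129.5]
stand 0.91 [481.7 327.8  57.8]
stand 0.23 [418.1 167.4  39.1]
```

View pics/w9.png

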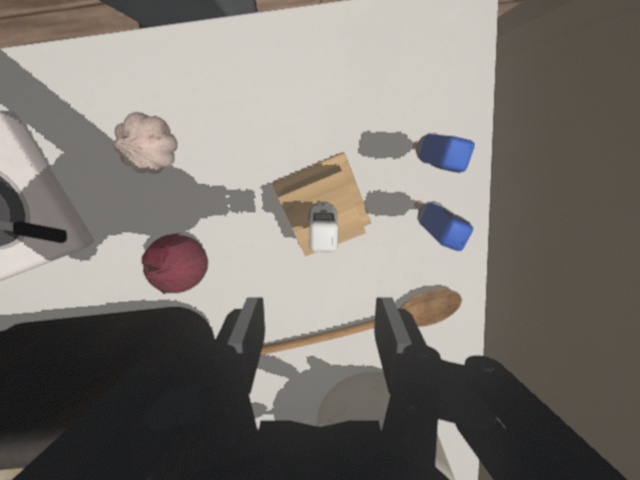

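The dark display faces up in the picture, which is the camera side and world −x, as wanted. The handle top spans about (311–336, 222–250) and is nearly square with the tool. I'll segment it for position and yaw.

```bash
python3 - <<'E'
from h import *
im=cv2.imread("pics/w9.png");hsv=cv2.cvtColor(im,cv2.COLOR_BGR2HSV)
m=((hsv[...,1]<45)&(hsv[...,2]>170)).astype(np.uint8);k=np.zeros_like(m);k[205:256,300:345]=1;m*=k
n,l,st,c=cv2.connectedComponentsWithStats(m);i=1+st[1:,4].argmax()
print(st[i],c[i]);pts=np.argwhere(l==i)[:,::-1].astype(np.float32);q=cv2.minAreaRect(pts);print(q,[ray_z("wrist",v,127)[:2].round(1).tolist() for v in cv2.boxPoints(q)])
ce=ray_z("wrist",q[0],127);print("ctr",ce)
# inner left/right edges per row
for r in range(220,252,4):
    x=np.where(l[r]==i)[0]; print(r,x.min() if len(x) else 0,x.max() if len(x) else 0)
E
```

```text
[308 223  37  33 951] [325.79390116 240.21976866]
((326.0, 239.0), (32.0, 36.0), 90.0) [[486.6, 315.6], [489.7, 342.4], [515.3, 340.0], [512.1, 312.4]]
ctr [500.70711787 327.62559521 127.        ]
220 0 0
224 313 337
228 311 337
232 311 337
236 311 337
240 311 337
244 311 344
248 311 344
```

```bash
python3 - <<'E'
from h import *
for u in((324,237),(311,237),(337,237),(324,223),(324,251)): print(u,ray_z("wrist",u,127))
c=ray_z("wrist",(324,237),127)
plan(c[0],c[1],90,173.2,op=50,n=2)
E
```

```text
(324, 237) [498.93906656 326.29204964 127.        ]
(311, 237) [497.79628421 316.48421168 127.        ]
(337, 237) [500.08183343 336.09975484 127.        ]
(324, 223) [487.96971905 327.52088612 127.        ]
(324, 251) [510.21641069 325.02870997 127.        ]
[[50,[1.1,2.0,55.3],[-0.00,-0.00,0.06]],[50,[1.1,2.0,55.3],[-0.00,-0.00,0.06]]]
```

Request:
servo_tool:
  rows:
    - [50,[1.1,2,50],[0,0,0]]
    - [50,[1.1,2,50],[0,0,0]]
    - [50,[0,0,20],[0,0,0]]
    - [50,[0,0,10],[0,0,0]]
    - [50,[0,0,0],[0,0,0]]

```text
clock: 17.65
eef_pos: [498.9, 326.6, 70.5]
tcp_rot: [-3.141, -0.0, 3.027]
contact_force: [-0.1, -0.2, 0.5]
opening: 0.583
```

Request:
servo_tool:
  rows:
    - [50,[0,0,8],[0,0,0]]
    - [50,[0,0,6],[0,0,0]]
    - [50,[0,0,0],[0,0,0]]

```text
clock: 18.02
eef_pos: [498.7, 326.5, 56.4]
tcp_rot: [-3.141, -0.0, 3.027]
contact_force: [-0.1, 0.5, -0.0]
opening: 0.585
```

Request:
servo_tool:
  rows:
    - [50,[0,0,6],[0,0,0]]
    - [36,[0,0,0],[0,0,0]]
    - [28,[0,0,0],[0,0,0]]
    - [10,[0,0,0],[0,0,0]]
    - [10,[0,0,0],[0,0,0]]
    - [10,[0,0,0],[0,0,0]]
  force: 40

```text
clock: 18.77
eef_pos: [498.9, 326.6, 50.7]
tcp_rot: [3.142, 0.0, 3.027]
contact_force: [-0.5, -0.2, 0.6]
opening: 0.252
```

Request:
servo_tool:
  rows:
    - [10,[0,0,-10],[0,0,0]]
    - [10,[0,0,-20],[0,0,0]]
    - [10,[0,0,-30],[0,0,0]]
    - [10,[0,0,-30],[0,0,0]]
    - [10,[0,0,-30],[0,0,0]]
    - [10,[0,0,0],[0,0,0]]
    - [10,[0,0,0],[0,0,0]]

```text
clock: 19.65
eef_pos: [498.3, 326.3, 170.0]
tcp_rot: [-3.141, -0.001, 3.027]
contact_force: [0.8, 0.2, -2.8]
opening: 0.251
```

```bash
python3 - <<'E'
from h import *
s=sense();print(s["eef_pos"],s["opening"],s["contact_force"],s["wrist_torque"],s["qpos"])
im=grab_frame("wrist");cv2.imwrite("pics/w10.png",im)
plan(457.5,-15.5,180,194,op=10,via=[(440,280,180),(420,120,180)],vmax=45)
E
```

```text
[498.33386917 326.33213675 170.03555734] 0.25135137002217234 [ 0.80436044  0.16573324 -2.80976221] [-0.02986498 -0.05764511 -0.01544225] [ 5.77250816e-01  3.39006743e-01  1.72739154e+00  1.02761909e-05
  1.07587798e+00 -8.79063783e-01]
[[10,[26.2,-26.2,-5.2],[-0.00,-0.01,-2.06]],[10,[27.2,-25.3,-5.2],[-0.00,-0.01,-2.06]],[10,[3.3,-40.2,0.0],[-0.00,-0.01,-2.06]],[10,[4.7,-40.0,0.0],[-0.00,-0.01,-2.06]],[10,[6.2,-39.8,0.0],[-0.00,-0.01,-2.06]],[10,[7.6,-39.6,0.0],[-0.00,-0.01,-2.06]],[10,[-5.9,-34.6,0.0],[-0.00,-0.01,-2.06]],[10,[-4.7,-34.8,0.0],[-0.00,-0.01,-2.06]]]
[[10,[-3.4,-35.0,0.0],[-0.00,-0.01,-2.06]],[10,[-2.2,-35.1,0.0],[-0.00,-0.01,-2.06]]]
```

Request:
servo_tool:
  rows:
    - [10,[26.2,-26.2,-5],[0,0,-2.1]]
    - [10,[27.2,-25.3,-5],[0,0,-2.1]]
    - [10,[3.3,-40.2,0],[0,0,-2.1]]
    - [10,[4.7,-40,0],[0,0,-2.1]]
    - [10,[6.2,-39.8,0],[0,0,-2.1]]
    - [10,[7.6,-39.6,0],[0,0,-2.1]]
    - [10,[-5.9,-34.6,0],[0,0,-2.1]]
    - [10,[-4.7,-34.8,0],[0,0,-2.1]]

```text
clock: 20.7
eef_pos: [439.5, 51.6, 179.6]
tcp_rot: [3.141, -0.002, -2.962]
contact_force: [-0.1, -0.9, -0.4]
opening: 0.251
```

Request:
servo_tool:
  rows:
    - [10,[-3.4,-35,0],[0,0,-2.1]]
    - [10,[-2.2,-35.1,0],[0,0,-2.1]]
    - [10,[0,0,25],[0,0,0]]
    - [10,[0,0,20],[0,0,0]]
    - [10,[0,0,0],[0,0,0]]
    - [10,[0,0,0],[0,0,0]]
    - [10,[0,0,0],[0,0,0]]

```text
clock: 21.58
eef_pos: [459.9, -14.7, 136.2]
tcp_rot: [-3.141, 0.001, -2.889]
contact_force: [0.2, -0.4, -0.5]
opening: 0.254
```

```bash
python3 see.py w11 thermometer pan; python3 - <<'E'
from h import *
p=np.array(sense()["eef_pos"])
t=p-[0,0,37.7];print("tip px",proj("wrist",t),"pan mark expected",proj("wrist",[457.5,-15.5,40]))
im=grab_frame("top");cv2.imwrite("pics/t2.png",im)
w=cv2.imread("pics/w11.png");cv2.imwrite("pics/c2.png",cv2.resize(w[60:360,120:520],(800,600),interpolation=cv2.INTER_CUBIC))
E
```

```text
[459.86509061 -14.70234099 136.21873436] [-1.79981862e+02  5.76586237e-02 -1.65547385e+02]
thermometer 0.75 [445.8 -18.4 206.2]
thermometer 0.43 [ 573.5 -138.2   62. ]
pan 0.86 [469.8  -6.   48.5]
tip px [318.69749433 256.76797375] pan mark expected [318.57432729 227.95994958]
```

View pics/c2.png

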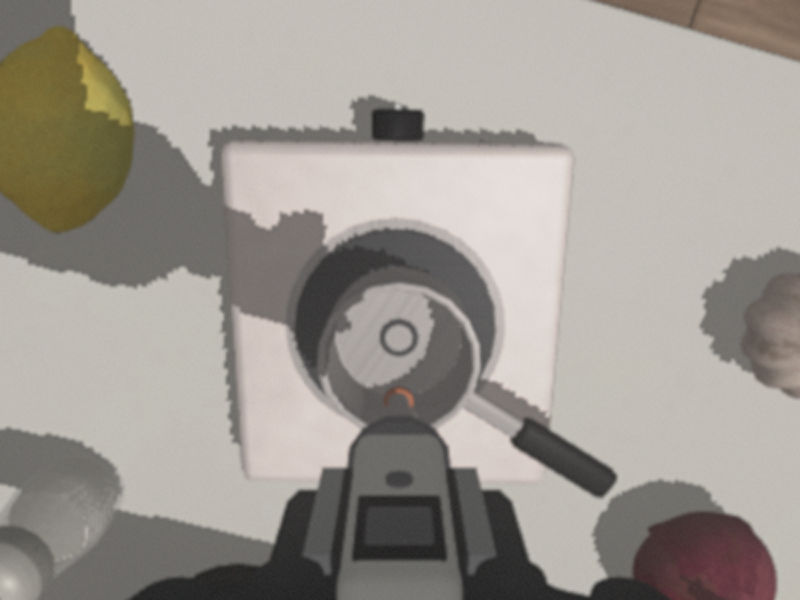

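The tip is the copper end at about (319.5,258) in full-frame pixels, right above the mark at (319,229). The display faces the camera side, towards the knob at (319,122), and the casing edges are square with the tool. Next, the fine correction.

```bash
python3 - <<'E'
from h import *
p=np.array(sense()["eef_pos"]);R=Ro.from_euler("xyz",sense()["tcp_rot"])
print("mark",ray_z("wrist",(319,229),40))
for o in(-5,0,5): print(o,proj("wrist",p+R.apply([o,0,37.7])))
w=cv2.imread("pics/w11.png");h=cv2.cvtColor(w,cv2.COLOR_BGR2HSV)
m=(h[...,1]>90)&((h[...,0]<15)|(h[...,0]>172));m[:230]=0;m[285:]=0;m[:,:295]=0;m[:,345:]=0
q=np.argwhere(m);print(len(q),q.min(0),q.max(0),q.mean(0))
m0=ray_z("wrist",(319,229),40);plan(m0[0],m0[1],82,194,op=10,n=3)
E
```

```text
mark [458.1528091  -14.95926828  40.        ]
-5 [318.68665607 263.78190878]
0 [318.68568714 256.80142752]
5 [318.68470437 249.72124524]
35 [254 315] [262 326] [256.77142857 321.82857143]
[[10,[1.6,0.2,54.0],[-0.00,0.02,0.15]],[10,[0.0,0.0,0.0],[-0.00,0.02,0.15]],[10,[0.0,0.0,0.0],[-0.00,0.02,0.15]]]
```

Request:
servo_tool:
  rows:
    - [10,[3.5,-0.8,20],[0,0,0]]
    - [10,[0,0,20],[0,0,0]]
    - [10,[0,0,12],[0,0,0]]
    - [10,[0,0,0],[0,0,0]]
    - [10,[0,0,0],[0,0,0]]
    - [10,[0,0,0],[0,0,0]]

```text
clock: 22.52
eef_pos: [456.8, -16.5, 84.2]
tcp_rot: [-3.141, 0.001, -2.89]
contact_force: [-0.3, 0.6, -0.9]
opening: 0.252
```

```bash
cat > chk.py <<'E'
from h import *
import sys
f=[];
for i in range(6):
    w=grab_frame("wrist");s=sense();f.append(s["contact_force"])
print(s["eef_pos"],np.degrees(s["tcp_rot"]),np.mean(f,0),np.std(f,0))
cv2.imwrite(f"pics/{sys.argv[1]}.png",w)
h=cv2.cvtColor(w,cv2.COLOR_BGR2HSV)
m=(h[...,1]>90)&((h[...,0]<15)|(h[...,0]>172));m[:200]=0;m[310:]=0;m[:,:290]=0;m[:,350:]=0
q=np.argwhere(m);print(len(q),q.min(0) if len(q) else 0,q.max(0) if len(q) else 0)
p=np.array(s["eef_pos"]);R=Ro.from_euler("xyz",s["tcp_rot"]);
for o in(-5,0,5): print(o,proj("wrist",p+R.apply([o,0,37.7])))
E
python3 chk.py w12
```

```text
[456.27411445 -16.46676331  83.73611332] [-1.79993955e+02  1.36175933e-02 -1.65560612e+02] [-0.34590437  0.34456472 -1.32725411] [0.50647705 0.33081666 0.444076  ]
41 [254 312] [262 326]
-5 [318.66137867 263.75535022]
0 [318.66000066 256.7748403 ]
5 [318.65860297 249.6946232 ]
```

Request:
servo_tool:
  rows:
    - [10,[0,0,4],[0,0,0]]
    - [10,[0,0,3],[0,0,0]]
    - [10,[0,0,3],[0,0,0]]
    - [10,[0,0,0],[0,0,0]]
    - [10,[0,0,0],[0,0,0]]
    - [10,[0,0,0],[0,0,0]]

```text
clock: 23.58
eef_pos: [456.1, -16.4, 73.6]
tcp_rot: [3.142, -0.0, -2.89]
contact_force: [-0.5, -0.1, -0.4]
opening: 0.252
```

```bash
python3 chk.py w13
```

```text
[456.1820428  -16.44144844  73.6224258 ] [ 1.79999931e+02  1.31809235e-04 -1.65562207e+02] [-0.34219337  0.00626916  0.20614526] [0.43681157 0.36419402 0.40732582]
37 [256 312] [263 325]
-5 [318.67548263 263.82496308]
0 [318.67440821 256.84448306]
5 [318.67331845 249.76431292]
```

Request:
servo_tool:
  rows:
    - [10,[0,0,1.5],[0,0,0]]
    - [10,[0,0,1],[0,0,0]]
    - [10,[0,0,0],[0,0,0]]
    - [10,[0,0,0],[0,0,0]]
    - [10,[0,0,0],[0,0,0]]
    - [10,[0,0,0],[0,0,0]]

```text
clock: 24.62
eef_pos: [456.2, -16.4, 71.1]
tcp_rot: [-3.142, -0.0, -2.89]
contact_force: [-0.8, 1.2, 0.7]
opening: 0.255
```

```bash
python3 chk.py w14; python3 -c "
import cv2
w=cv2.imread('pics/w14.png');cv2.imwrite('pics/c3.png',cv2.resize(w[60:360,120:520],(800,600),interpolation=cv2.INTER_CUBIC))"
```

```text
[456.25102933 -16.4422125   71.10954077] [-1.79998548e+02  4.32960091e-03 -1.65564791e+02] [-0.5159667  -0.28962399  0.65187285] [0.35141439 0.42727308 0.647631  ]
28 [258 313] [262 325]
-5 [318.66782193 263.87694635]
0 [318.66704964 256.89688598]
5 [318.66626632 249.81715651]
```

View pics/c3.png

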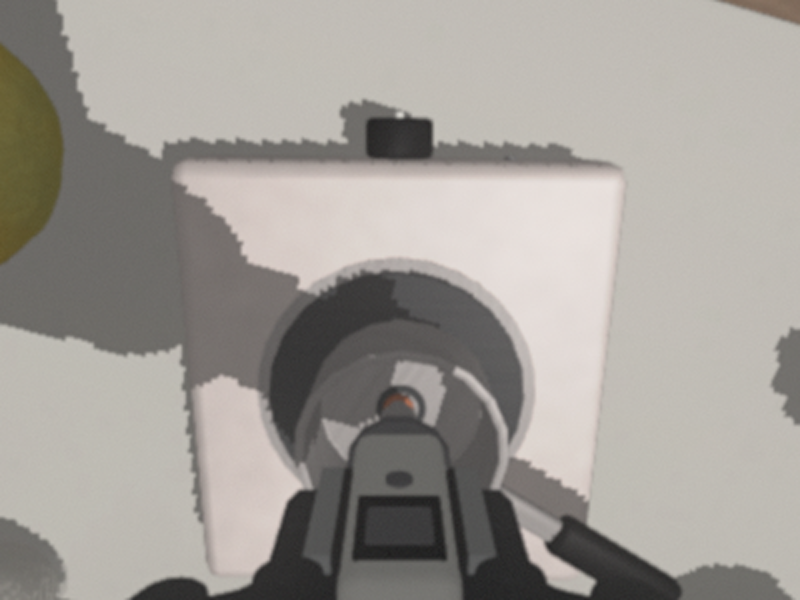

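The tip stands inside the mark's ring: ring centre about (400,407) in the crop, tip centre about (398,406). The display faces the knob, and the force has risen about 2 N above free hanging, which is half travel. Handing in.

```bash
python3 -c "
from rig import *
print(sign_off(), sense()['opening'])"
```

```text
the job is handed in; nothing more can be done
the job is handed in; nothing more can be done
```

The job is handed in at about 25 s on the clock. The pan stands on the hotplate's disc, released. The thermometer is held upright on the pan's mark with its display facing the knob. `sign_off` gives no verdict, so these are my own last checks:

- **Pan:** in the wrist picture after release, the pan's mark and the disc's centre agreed to about 1 mm. The fingers were clear of it. The last picture shows it still on the disc, but I did not measure its tilt.
- **Thermometer position:** the tip sits inside the ring of the mark, about 1–2 mm off centre in the last picture. The tool is vertical and its yaw is within 1° of the hotplate's measured axis. The grip stopped at about 22 mm, which matches the handle.
- **Tip pressure:** the force rose about 2.0 N above free hanging, which is about 8 mm of the 16 mm travel. The height geometry suggests a little less, about 6.6 mm. Both are within the 3–13 mm allowed.

**What went wrong or disagreed:**
- The first grip on the pan missed. The fingertips stood about 30 mm behind the stated TCP, and the tips pressed on the rim with up to 18 N. The pan shifted by no more than about 1–2 mm, and a second, lower grip held.
- One wrist picture, taken while the arm was still settling, put the hotplate about 5 mm off in absolute position. I used only relative distances from it.
- I did not re-measure the bystanders at the end. No move went near them.

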